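# Feed a pine blank past the spring catch of a drilling jig

## Robot

A 7-joint arm with a two-finger parallel gripper is mounted at the origin on a cart in front of the work surface, level with it; the furniture and walls round the work are solid. World frame = base frame: x ahead of the robot, y to its left, z up, the work surface at z = 0. Lengths are in m, angles in rad, forces in N, time in s.
With the tool pointing down it reaches from about 0.425 to 0.925 m from the base axis. Payload 6.8 kg.
Tool frame: the origin (TCP) lies where the fingers leave the gripper's body, on its centre line; the fingertips stand 73 mm ahead of it and the grasp point (between the pads) lies 54 mm ahead of it; z points along the fingers, y is the line along which they close (so a half turn about z gives the same grasp; the last joint's range is limited). The gripper opens to 85 mm and grips with 20 to 120 N. Pads are 22 mm wide; open, the fingers measure 114 mm over their backs; the gripper's body (76 mm by 85 mm) begins 54 mm behind the grasp point. The pads swing forward as they close: fully open they stand 13 mm farther back than shut.
Start: joints at [-1.223, 0.477, 0.022, 1.555, -0.011, 1.109, -0.083], TCP at [0.297, 0.606, 0.304] pointing down, gripper open.
Joint ranges: [-2.96, 2.96], [-0.34, 2.1], [-1.41, 1.46], [0.24, 2.44], [-1.37, 4.51], [0.17, 1.92], [-2.96, 2.96]. Speed limits (rad/s): [2.39, 2.39, 3.14, 3.14, 3.14, 3.14, 3.14].

## Interface

Orientations are given as a rotation vector (axis times angle).
In Python, from bench import r, grab_frame, camera_info gives the robot as it stands.
- The arm moves only by the tool step_hand, called after "Request:" as name(argument=value, ...), one argument or row to a line, values as JSON. Schema: {"type":"object","properties":{"steps":{"type":"array","items":{"type":"number"},"minItems":6,"maxItems":30},"finger_gap":{"type":"number"},"grip_n":{"type":"number"},"only":{"type":"string"},"quiet":{"type":"boolean"},"lines":{"type":"string"}},"required":["steps"],"additionalProperties":false}. steps is one flat list of numbers that holds 1 to 5 rows one after another, with no inner brackets; each row has 6 numbers: dx, dy, dz in m, then a rotation vector rx, ry, rz in rad; each row is the pose to reach, as a shift and turn from the pose commanded when the call began, along the tool's axes at that moment; what a row does not reach only later rows make up. A row lasts 1/10 s, in which the tool goes at most 0.05 m and 0.15 rad, less where a joint would pass 70% of its speed; a pose out of reach is approached as far as the arm can. finger_gap is the finger opening in m, set as the call begins (left out keeps the last). The fingers move at their own pace and stop on an object; grip_n is the grip in N (left out, the last holds). Time passes only in rows, so rows that do not move let the fingers close. The tool returns the time, the measured TCP pose, the force, the opening and the grip force at its end. only (a regular expression) keeps the lines of the reply that match it, lines (a string "A,B") keeps lines A to B, and quiet returns only ok. Input that does not fit is refused with a message, and nothing moves.
- r.get_obs(): the state, without advancing time (a new reading comes with each control period).
- grab_frame(name): name is "side" or "top" or "wrist"; returns (picture, depth): 400x640x3 uint8, blue, green, red; 400x640 float32, m along the optical axis (not along the pixel's ray), 0 where there is no reading.
- camera_info(name): a dict with "camera_matrix" (3x3 intrinsics, pixels), "R" (3x3) and "t" (3): a world point X has camera coordinates R X + t. Camera axes: x right, y down, z forward; pixel columns grow to the right and rows downward; lengths in m; the calibration is good to about 2 mm. A picture is of the moment at which its call begins: read the wrist's pose just before it. camera_info takes no time and is no camera call; for the wrist camera it gives the pose at the moment of the call.
- r.hand_in(): hands the job in; it is judged then, once.
The state is a dict: "clock": time; "joints": joint angles; "qvel": joint speeds; "tau": joint torques, N m; "tcp_pos": TCP position; "orientation": TCP orientation; "contact_force": force on the tool from outside, world axes, zero at the start; "moment": the same for the moment, N m; "grip_width": finger opening in m; "gripper_force": force on a finger pad.
Only numpy, scipy, OpenCV 4.12 (cv2) and the standard library are available. Lean on these libraries where they do the work, as an engineer would, in place of code of your own. Each camera call takes 0.05 s, during which the arm holds its last target. There are 200 camera calls.

## Task

With the fingertips, press down the ribbed bar of the spring catch behind the pine blank in the drilling jig and, keeping it held down, push the blank along the runners past the catch teeth until it is home against the end stop. Then let go so that the catch springs up behind the blank. Only press and push: do not lift the blank off the runners, and leave everything else standing where it is.

Things in the scene. Friction and masses are not known exactly. Their poses are not given: they have to be found in the camera images.
- jig: Fixed jig for drilling blanks: plywood, base 236 x 112 mm with side fences and an end stop. Origin: middle of the base's underside, on the work surface. Its +x axis is the feed direction (along its length, toward the end stop), +z up; 'jig x, y, z' below are mm in this frame. Nothing is above the jig from x -118 to 75.
- runners (a point): Point at jig x 0, y 0, z 28: the level of the two runners' tops (|y| 28 to 48), which carry the blank between fences (inner faces |y| 47, tops z 42). Between the runners is an open trough 56 mm wide, open at the rear end (-x) too; the catch's press bar lies in it.
- blank: Loose flat pine offcut, 60 mm along the feed, 90 mm across, 19 mm thick, about 60 g. Origin: centre of its underside; its x axis is nearly the jig's. It lies on the runners (underside z 28, top z 47) behind the catch teeth, centre at jig x -32 to -14, with 2 mm clearance at each fence. Home, its centre is at jig x 67, its rear face at x 37.
- catch (a joint): Spring catch, m straight down: 0 = up (locked), 0.014 = fully down. A ribbed steel press bar and two teeth, one rigid piece. Needs about 4 N to start, 10 N fully down; sinks level wherever along its length it is pressed; springs up when let go. From 0.010 on the teeth are below the runners. Let go under the blank, the teeth lift it.
- bar_top (a point): Point on the press bar's flat top at jig x -75, y 0, behind the blank; sinks with the catch. The bar runs in the trough from jig x -108 to 60 (also under the blank and past the teeth), 50 mm wide; its top is at z 26 when up, z 12 fully down.
- teeth (a point): Middle between the two catch teeth at jig x 24, y 0, z 38 (their tops when up); sinks with the catch. The teeth are at jig x 18 to 30, |y| 33 to 41, one in each runner, clear of the trough; up, they stop the blank, and behind it once it is home (7 mm free).
- stop_face (a point): Centre of the end stop's face toward the blank, at jig x 97, y 0, z 37.5; the stop's top is at z 50. A drill-bush arm (|y| < 18, z 50 to 58) reaches from it back over the runners to jig x 75.
- jar_a: Bystander, not to be disturbed: clear screw jar with a lid, 72 mm wide, 144 mm tall, at the far left. Origin: centre of its underside.
- jar_b: Bystander, not to be disturbed: clear screw jar with a lid, 72 mm wide, 114 mm tall, at the left. Origin: centre of its underside.
- long_offcut: Bystander, not to be disturbed: long pine offcut, 38 x 140 x 38 mm, lying at the left. Origin: centre of its underside.
- screwdriver: Bystander, not to be disturbed: screwdriver with a yellow handle, 177 mm long, lying at the front left. Origin: centre of its underside.
- jar_c: Bystander, not to be disturbed: clear screw jar with a lid, 70 mm wide, 154 mm tall, at the far right. Origin: centre of its underside.
- white_tub: Bystander, not to be disturbed: white tub, 72 mm wide, 104 mm tall, at the right. Origin: centre of its underside.
- nail_jar: Bystander, not to be disturbed: small clear jar of nails, 59 mm wide, 87 mm tall, at the front right. Origin: centre of its underside.
- tape_measure: Bystander, not to be disturbed: tape measure standing on edge, 36 x 80 x 71 mm, at the front right. Origin: centre of its underside.
Not all that is in view belongs to the job. Leave any black look-alike of the blank alone.

How it is judged:
By the outcome, as a careful person would: the job done as asked, in the order asked, and still so for the second after the job is handed in, with the robot touching nothing.
It also fails if it takes over 38 s, if anything falls off the work surface, if the arm or the gripper's body presses on something with over 40 N, if the wrist force passes 120 N, or if a joint passes its speed limit or range.

## Working session

There is one attempt and no reset: what is moved stays moved. The work goes in short steps, Python scripts to look and compute and a tool call to move; the robot and the scene stay as the last step left them, time stands still between calls to the robot, and variables do not carry over. Pictures are saved under pics/ and viewed, at most 10 in all, crops included, and the job is handed in when it is done.

```bash
mkdir -p pics; ls
```

Run:
```python
from bench import r, grab_frame, camera_info
import cv2,numpy as np
o=r.get_obs();print({k:np.round(v,4) for k,v in o.items()})
for n in("side","top"):
    p,d=grab_frame(n);cv2.imwrite(f"pics/{n}0.png",p);np.save(f"pics/{n}0.npy",d)
    c=camera_info(n);print(n,c)
```

```text
pics
{'clock': np.float64(0.0), 'joints': array([-1.2231,  0.4778,  0.0223,  1.5565, -0.0115,  1.1093, -0.0831]), 'qvel': array([-0.0017, -0.001 ,  0.0001,  0.0009, -0.0018,  0.0014, -0.    ]), 'tau': array([ 9.00000e-04, -5.96460e+01,  1.60820e+00, -2.81195e+01,
        1.25000e-02,  9.40000e-03, -0.00000e+00]), 'tcp_pos': array([0.2969, 0.6057, 0.3029]), 'orientation': array([-7.0980e-01, -3.0601e+00,  2.9000e-03]), 'contact_force': array([0.1119, 0.4036, 0.2236]), 'moment': array([-0.014 , -0.0307, -0.0569]), 'gripper_force': np.float64(0.0), 'grip_width': np.float64(0.0849)}
side {'camera_matrix': array([[497.44407291,   0.        , 322.59552088],
       [  0.        , 497.44407291, 193.71741103],
       [  0.        ,   0.        ,   1.        ]]), 'R': array([[ 0.56577855, -0.82446572,  0.01228451],
       [-0.72452163, -0.50419553, -0.46995242],
       [ 0.39365346,  0.2569886 , -0.88260626]]), 't': array([-0.30825062,  0.40736529,  1.08409619])}
top {'camera_matrix': array([[378.75998635,   0.        , 320.08926722],
       [  0.        , 378.75998635, 201.34321049],
       [  0.        ,   0.        ,   1.        ]]), 'R': array([[ 7.91057194e-04, -9.99941175e-01,  1.08175947e-02],
       [-9.96290139e-01, -1.71897713e-03, -8.60407098e-02],
       [ 8.60542437e-02, -1.07093998e-02, -9.96232892e-01]]), 't': array([-0.0181031 ,  0.50997237,  1.01854767])}
```

View pics/top0.png

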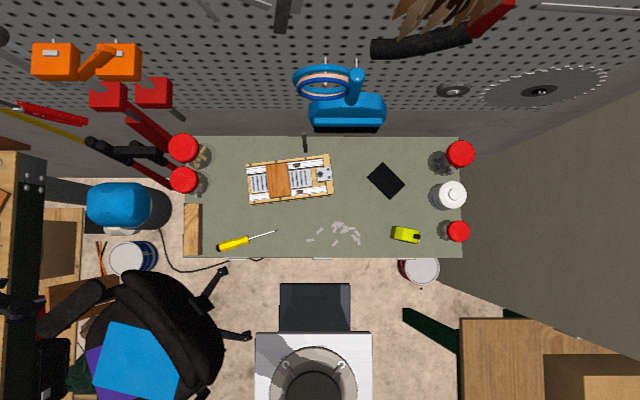

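View pics/side0.png

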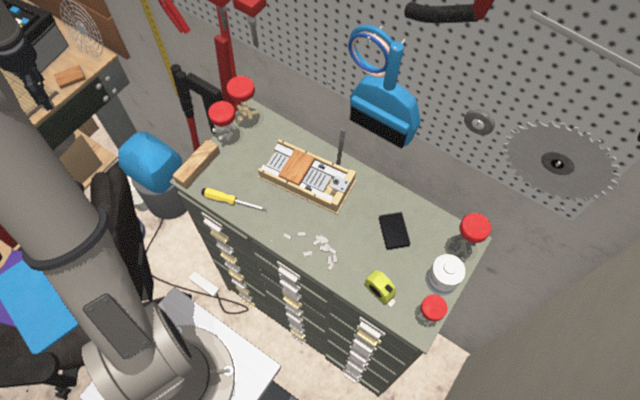

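The top view shows the jig at about (246..333, 155..203), feeding right, with the blank at about (278,180) and the drill-bush arm at the right end. The black look-alike is at (386,180). I'll enlarge both views.

Run:
```python
import cv2
p=cv2.imread("pics/top0.png")[145:215,235:345];cv2.imwrite("pics/topc.png",cv2.resize(p,None,fx=7,fy=7,interpolation=cv2.INTER_CUBIC))
p=cv2.imread("pics/side0.png")[125:215,250:365];cv2.imwrite("pics/sidec.png",cv2.resize(p,None,fx=6,fy=6,interpolation=cv2.INTER_CUBIC))
```

```text
(no output)
```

View pics/topc.png

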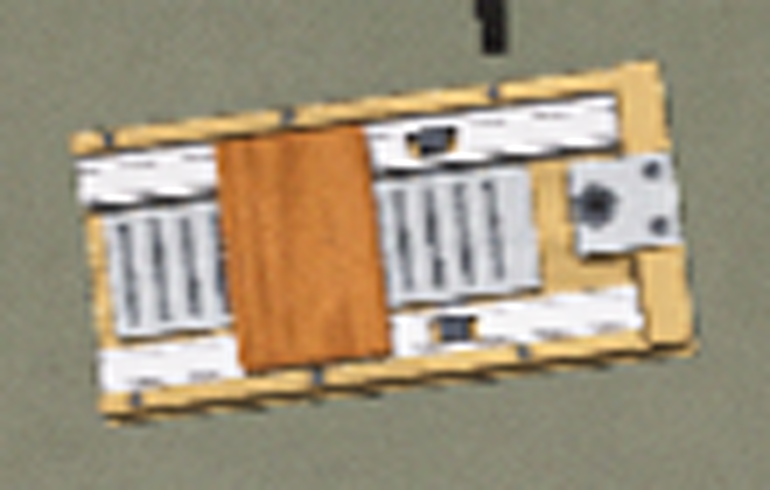

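View pics/sidec.png

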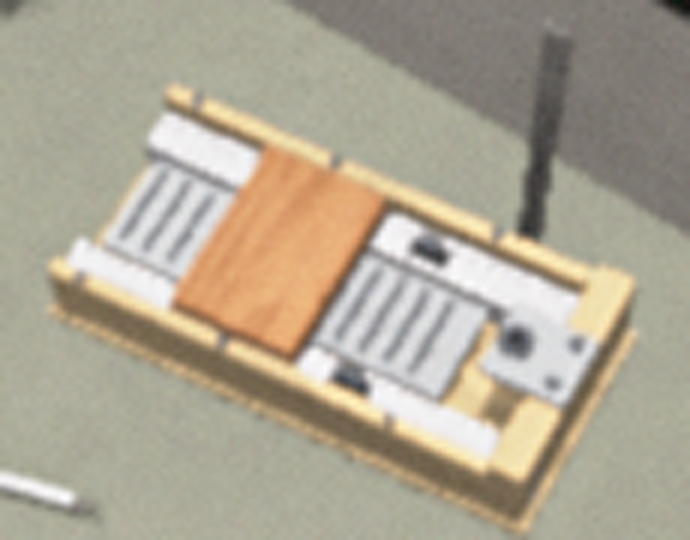

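Corners read. In the top crop the blank is at (215,140), (363,125), (390,355), (243,370), and the side crop shows the same four at (268,150), (385,200), (297,355), (175,303). The fence ends, the stop corners and the bush hole are clear in both. Next I triangulate.

Create tri.py:
```python
import numpy as np,cv2
from bench import camera_info
def P(n):
    c=camera_info(n);return c["camera_matrix"]@np.c_[c["R"],c["t"]]
def tri(a,b,n1="top",n2="side"):
    X=cv2.triangulatePoints(P(n1),P(n2),np.float64(a).T,np.float64(b).T);return (X[:3]/X[3]).T
def onz(n,uv,z):
    c=camera_info(n);d=c["R"].T@np.linalg.inv(c["camera_matrix"])@np.array([*uv,1.]);o=-c["R"].T@c["t"]
    return o+d*(z-o[2])/d[2]
```

Run:
```python
from tri import *
T=np.array([(215,140),(363,125),(390,355),(243,370),(73,135),(103,410),(657,62),(692,345),(597,205),(432,138),(455,325)],float)
S=np.array([(268,150),(385,200),(297,355),(175,303),(170,90),(52,265),(633,278),(518,482),(515,340),(430,246),(350,377)],float)
T=(T+.5)/7-.5+[235,145];S=(S+.5)/6-.5+[250,125]
N="bRF bFF bFN bRN fenF fenN stF stN hole tF tN".split()
X=tri(T,S)
zs=[.047]*4+[.042]*2+[.05]*2+[.058]+[.038]*2
for n,x,t,s,z in zip(N,X,T,S,zs):print(n,x.round(4),onz("top",t,z)[:2].round(4),onz("side",s,z)[:2].round(4))
```

```text
bRF [0.6077 0.1338 0.0368] [0.6072 0.1309] [0.6017 0.1305]
bFF [0.6137 0.0753 0.0407] [0.6133 0.0739] [0.6099 0.0735]
bFN [0.5255 0.0615 0.0445] [0.524  0.0628] [0.5252 0.0597]
bRN [0.5187 0.1198 0.0409] [0.5181 0.119 ] [0.5161 0.1174]
fenF [0.6099 0.1898 0.0342] [0.61   0.1865] [0.605  0.1872]
fenN [0.5026 0.1733 0.0437] [0.5031 0.1731] [0.5031 0.1743]
stF [ 0.6363 -0.0386  0.0523] [ 0.6376 -0.0396] [ 0.637  -0.0375]
stN [ 0.527  -0.0521  0.0514] [ 0.5278 -0.0529] [ 0.5272 -0.0514]
hole [ 0.5798 -0.0154  0.0569] [ 0.5805 -0.0164] [ 0.5787 -0.0152]
tF [0.6104 0.0489 0.0311] [0.6099 0.0477] [0.6064 0.0471]
tN [0.5365 0.0396 0.0318] [0.5367 0.0383] [0.5333 0.0381]
```

Add to tri.py:
```python
from scipy.spatial.transform import Rotation as Ro
JO=np.array([.569,.0675]);JX=np.array([.119,-.993]);JY=np.array([.993,.119])
def jig(p):d=np.asarray(p)[:2]-JO;return np.r_[d@JX,d@JY]*1000
def goal(jx,jy,z):
    from bench import r
    o=r.get_obs();A=Ro.from_rotvec(o["orientation"]).as_matrix()
    W=np.r_[JO+jx*JX/1000+jy*JY/1000,z]
    B=np.c_[np.r_[-JY[1],JY[0],0]*-1,np.r_[JY,0],[0,0,-1]]; B[:,0]=np.cross(B[:,1],B[:,2])
    print("t",o["clock"],"tcp jig",jig(o["tcp_pos"]).round(1),o["tcp_pos"].round(4),"F",o["contact_force"].round(1))
    print("shift",(A.T@(W-o["tcp_pos"])).round(4),"turn",Ro.from_matrix(A.T@B).as_rotvec().round(4))
```

Run:
```python
from tri import *
T=np.array([(493,52)],float);S=np.array([(530,235)],float)
print(tri((T+.5)/7-.5+[235,145],(S+.5)/6-.5+[250,125]))
goal(-85,0,.3)
```

```text
[[0.65134366 0.02404789 0.00829853]]
t 0.1 tcp jig [-566.8 -206.1] [0.297  0.6057 0.303 ] F [-0.1 -0.1 -0.2]
shift [-0.4349 -0.2922  0.0035] turn [-1.400e-03  9.000e-04  9.957e-01]
```

Request:
step_hand(
  steps=[-0.043, -0.029, 0, 0, 0, 0, -0.087, -0.058, 0, 0, 0, 0, -0.130, -0.087, 0, 0, 0, 0, -0.174, -0.117, 0, 0, 0, 0, -0.2175, -0.146, 0, 0, 0, 0],
  finger_gap=0.012,
  grip_n=20,
)

```text
clock: 0.6
tcp_pos: [0.4227, 0.3876, 0.3036]
orientation: [-0.71, -3.06, 0.001]
contact_force: [0.9, 1.4, 0.8]
grip_width: 0.013
gripper_force: 0.0
```

Request:
step_hand(
  steps=[-0.043, -0.029, 0, 0, 0, 0, -0.087, -0.058, 0, 0, 0, 0, -0.130, -0.087, 0, 0, 0, 0, -0.174, -0.117, 0, 0, 0, 0, -0.2175, -0.146, 0, 0, 0, 0],
)

```text
clock: 1.1
tcp_pos: [0.5476, 0.1712, 0.3037]
orientation: [-0.709, -3.06, 0.0]
contact_force: [1.0, 0.0, -0.5]
grip_width: 0.0121
gripper_force: 0.0
```

Request:
step_hand(
  steps=[0, 0, 0, 0, 0, 0.15, 0, 0, 0, 0, 0, 0.3, 0, 0, 0, 0, 0, 0.45, 0, 0, 0, 0, 0, 0.6, 0, 0, 0, 0, 0, 0.75],
)

```text
clock: 1.6
tcp_pos: [0.5469, 0.173, 0.3035]
orientation: [-1.789, -2.582, 0.001]
contact_force: [0.3, -0.1, 0.5]
grip_width: 0.0117
gripper_force: 0.0
```

```bash
python3 -c "from tri import *;goal(-85,0,.25)"
```

```text
t 1.6 tcp jig [-107.4   -9.4] [0.5469 0.173  0.3035] F [ 0.3 -0.1  0.5]
shift [-0.0239  0.0039  0.0535] turn [-9.000e-04  1.000e-04  2.394e-01]
```

Run:
```python
from tri import *
X=tri([(304.5,134)],[(343,130)]);print(X,jig(X[0]))
```

```text
[[0.66318998 0.02253765 0.15199511]] [55.85622056 88.18013224]
```

Request:
step_hand(
  steps=[-0.012, 0.002, 0.027, 0, 0, 0.12, -0.024, 0.004, 0.053, 0, 0, 0.239, -0.024, 0.004, 0.053, 0, 0, 0.239, -0.024, 0.004, 0.053, 0, 0, 0.239],
)

```text
clock: 2.0
tcp_pos: [0.5592, 0.1523, 0.2509]
orientation: [-2.074, -2.359, 0.002]
contact_force: [0.8, -0.2, 0.8]
grip_width: 0.012
gripper_force: 0.0
```

Run:
```python
from tri import *
goal(-85,0,.25)
from bench import grab_frame
c=camera_info("wrist");p,d=grab_frame("wrist");cv2.imwrite("pics/w1.png",p)
print(c); np.savez("pics/w1.npz",K=c["camera_matrix"],R=c["R"],t=c["t"],d=d)
```

```text
t 2.0 tcp jig [-85.3   0.4] [0.5592 0.1523 0.2509] F [ 0.8 -0.2  0.8]
shift [-0.0003 -0.0004  0.0009] turn [-0.0013  0.0004  0.0094]
{'camera_matrix': array([[333.31658478,   0.        , 318.18214562],
       [  0.        , 333.31658478, 203.38405458],
       [  0.        ,   0.        ,   1.        ]]), 'R': array([[ 9.91752850e-01,  1.28162491e-01, -8.12484381e-04],
       [ 1.21552123e-01, -9.38552394e-01,  3.23023971e-01],
       [ 4.06369976e-02, -3.20458703e-01, -9.46390434e-01]]), 't': array([-0.5737185 ,  0.04993126,  0.35642231])}
```

View pics/w1.png

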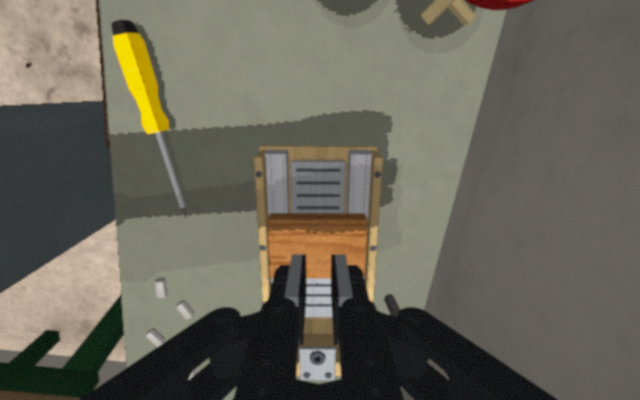

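The wrist view shows the bar at columns 291–347 with its rear edge at row 162. The blank's rear top edge is at row 219 (268 to 368), and the closed fingers centre on column 318. I'll check these against the jig frame.

Run:
```python
from tri import *
for n,uv,z in[("barL",(291,162),.026),("barR",(347,162),.026),("baseL",(260,147),.01),("baseR",(378,147),.01),("blRearN",(268,216),.047),("blRearF",(370,216),.047),("blRearBotN",(268,229),.028),("fenN",(256,157),.042),("fenF",(383,157),.042),("hole",(318,357),.058)]:
    X=onz("wrist",uv,z);print(n,X.round(4),jig(X).round(1))
```

```text
barL [0.5327 0.1711 0.026 ] [-107.2  -23.8]
barR [0.5826 0.1776 0.026 ] [-107.7   26.6]
baseL [0.5016 0.1781 0.01  ] [-117.8  -53.7]
baseR [0.6109 0.1922 0.01  ] [-118.9   56.5]
blRearN [0.5186 0.1251 0.047 ] [-63.2 -43.2]
blRearF [0.6078 0.1366 0.047 ] [-64.   46.8]
blRearBotN [0.5176 0.1042 0.028 ] [-42.6 -46.7]
fenN [0.5037 0.1751 0.042 ] [-114.6  -52. ]
fenF [0.6103 0.1889 0.042 ] [-115.6   55.4]
hole [ 0.581  -0.0134  0.058 ] [81.7  2.3]
```

Everything agrees within about 2 mm: bar at x −107, base width 110, blank rear at x −63, with a +1.5 mm y offset and 0.4° of yaw to correct. I'll refine the frame and descend.

```bash
sed -i 's/^JO=.*/JX=np.array([.126,-.992]);JY=np.array([.992,.126]);JO=np.array([.569,.0675])+.0015*JY/' tri.py
python3 -c "from tri import *;goal(-88,0,.106)"
```

```text
t 2.05 tcp jig [-85.8  -0.1] [0.5596 0.1528 0.2517] F [ 0.  -0.3  0.1]
shift [ 0.0021 -0.      0.1457] turn [ 0.0005 -0.0004  0.0028]
```

Request:
step_hand(
  steps=[0.001, 0, 0.045, 0, 0, 0.003, 0.002, 0, 0.09, 0, 0, 0.003, 0.002, 0, 0.125, 0, 0, 0.003, 0.002, 0, 0.14, 0, 0, 0.003, 0.002, 0, 0.1455, 0, 0, 0.003],
)

```text
clock: 2.55
tcp_pos: [0.5592, 0.1547, 0.1051]
orientation: [-2.078, -2.355, 0.0]
contact_force: [1.0, -0.1, 0.8]
grip_width: 0.0118
gripper_force: 0.0
```

Request:
step_hand(
  steps=[0, 0, 0.002, 0, 0, 0, 0, 0, 0.005, 0, 0, 0, 0, 0, 0.009, 0, 0, 0, 0, 0, 0.012, 0, 0, 0, 0, 0, 0.012, 0, 0, 0],
)

```text
clock: 3.05
tcp_pos: [0.5604, 0.1546, 0.0943]
orientation: [2.08, 2.353, 0.004]
contact_force: [1.2, 0.5, 5.7]
grip_width: 0.0119
gripper_force: 2.7
```

```bash
python3 -c "from tri import *;goal(-88,0,.086)"
```

```text
t 3.05 tcp jig [-87.5   0.9] [0.5604 0.1546 0.0943] F [1.2 0.5 5.7]
shift [ 0.0005 -0.0009  0.0083] turn [ 0.0028 -0.0007 -0.0032]
```

Request:
step_hand(
  steps=[0, 0, 0.003, 0, 0, 0, 0, 0, 0.006, 0, 0, 0, 0, 0, 0.008, 0, 0, 0, 0, 0, 0.0085, 0, 0, 0, 0, 0, 0.0085, 0, 0, 0],
)

```text
clock: 3.55
tcp_pos: [0.5605, 0.1546, 0.0862]
orientation: [2.08, 2.353, 0.004]
contact_force: [0.4, 0.7, 9.0]
grip_width: 0.012
gripper_force: 4.4
```

```bash
python3 -c "from tri import *;goal(-88,0,.086)"
```

```text
t 3.55 tcp jig [-87.5   1. ] [0.5605 0.1546 0.0862] F [0.4 0.7 9. ]
shift [ 0.0005 -0.001   0.0002] turn [ 0.0029 -0.0009 -0.0033]
```

Request:
step_hand(
  steps=[-0.002, -0.001, 0.0008, 0, 0, 0, -0.008, -0.001, 0.0008, 0, 0, 0, -0.015, -0.001, 0.0008, 0, 0, 0, -0.022, -0.001, 0.0008, 0, 0, 0, -0.03, -0.001, 0.0008, 0, 0, 0],
)

```text
clock: 4.05
tcp_pos: [0.563, 0.1277, 0.0856]
orientation: [-2.077, -2.356, -0.008]
contact_force: [-0.1, 7.0, 9.5]
grip_width: 0.012
gripper_force: 4.9
```

Request:
step_hand(
  steps=[-0.006, 0, 0, 0, 0, 0, -0.012, 0, 0, 0, 0, 0, -0.018, 0, 0, 0, 0, 0, -0.024, 0, 0, 0, 0, 0, -0.03, 0, 0, 0, 0, 0],
)

```text
clock: 4.55
tcp_pos: [0.5667, 0.0978, 0.0856]
orientation: [-2.077, -2.355, -0.008]
contact_force: [-0.7, 7.5, 10.4]
grip_width: 0.0124
gripper_force: 5.0
```

Run:
```python
from tri import *
from bench import grab_frame
goal(26,0,.0855)
p,d=grab_frame("top");a=p[145:215,235:345]
p,d=grab_frame("side");b=p[125:215,250:365]
f=lambda x,k:cv2.resize(x,k,interpolation=cv2.INTER_CUBIC)
cv2.imwrite("pics/m1.png",np.vstack([f(a,(460,293)),f(b,(460,300))]))
```

```text
t 4.55 tcp jig [-30.3  -0. ] [0.5667 0.0978 0.0856] F [-0.7  7.5 10.4]
shift [-0.0563  0.0001 -0.0002] turn [ 0.003  -0.0041 -0.0009]
```

View pics/m1.png

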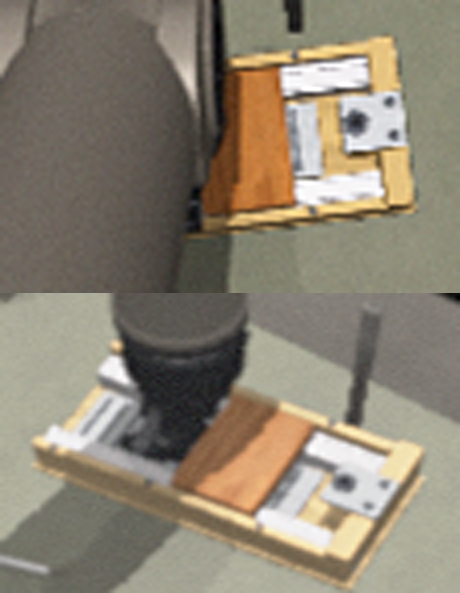

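The blank is square between the fences. Its front edge, at about x 290 in the upper crop, is already past the teeth. I'll keep pushing and watch the force for the stop.

Request:
step_hand(
  steps=[-0.006, 0, 0, 0, 0, 0, -0.012, 0, 0, 0, 0, 0, -0.018, 0, 0, 0, 0, 0, -0.024, 0, 0, 0, 0, 0, -0.03, 0, 0, 0, 0, 0],
)

```text
clock: 5.15
tcp_pos: [0.5703, 0.0679, 0.0855]
orientation: [-2.077, -2.355, -0.007]
contact_force: [-1.1, 7.6, 11.0]
grip_width: 0.0118
gripper_force: 5.0
```

Request:
step_hand(
  steps=[-0.005, 0, 0, 0, 0, 0, -0.010, 0, 0, 0, 0, 0, -0.014, 0, 0, 0, 0, 0, -0.018, 0, 0, 0, 0, 0, -0.02, 0, 0, 0, 0, 0],
)

```text
clock: 5.65
tcp_pos: [0.5728, 0.0476, 0.0854]
orientation: [-2.078, -2.355, -0.007]
contact_force: [-1.5, 8.0, 10.3]
grip_width: 0.0119
gripper_force: 5.0
```

```bash
python3 -c "from tri import *;goal(26,0,.0855)"
```

```text
t 5.65 tcp jig [20.2 -0.3] [0.5728 0.0476 0.0854] F [-1.5  8.  10.3]
shift [-0.0058  0.0003 -0.0001] turn [ 0.0026 -0.0035 -0.0015]
```

Request:
step_hand(
  steps=[-0.002, 0, 0, 0, 0, 0, -0.004, 0, 0, 0, 0, 0, -0.005, 0, 0, 0, 0, 0, -0.005, 0, 0, 0, 0, 0],
)

```text
clock: 6.05
tcp_pos: [0.5734, 0.0428, 0.0854]
orientation: [-2.078, -2.355, -0.007]
contact_force: [-0.5, 6.1, 9.7]
grip_width: 0.0123
gripper_force: 4.6
```

Request:
step_hand(
  steps=[-0.001, 0, 0, 0, 0, 0, -0.002, 0, 0, 0, 0, 0, -0.002, 0, 0, 0, 0, 0],
)

```text
clock: 6.35
tcp_pos: [0.5735, 0.0416, 0.0854]
orientation: [-2.076, -2.355, -0.007]
contact_force: [-1.0, 8.1, 9.5]
grip_width: 0.012
gripper_force: 6.8
```

```bash
python3 -c "from tri import *;goal(26,0,.0855)"
```

```text
t 6.35 tcp jig [26.3 -0.3] [0.5735 0.0416 0.0854] F [-1.   8.1  9.5]
shift [ 0.0003  0.0003 -0.0001] turn [ 0.0023 -0.0042 -0.0006]
```

Request:
step_hand(
  steps=[-0.001, 0, 0, 0, 0, 0, -0.002, 0, 0, 0, 0, 0, -0.003, 0, 0, 0, 0, 0, -0.003, 0, 0, 0, 0, 0],
)

```text
clock: 6.75
tcp_pos: [0.5736, 0.0414, 0.0854]
orientation: [-2.072, -2.356, -0.01]
contact_force: [-3.1, 15.4, 12.0]
grip_width: 0.012
gripper_force: 11.6
```

```bash
python3 -c "from tri import *;goal(26,0,.0855)"
```

```text
t 6.75 tcp jig [26.5 -0.2] [0.5736 0.0414 0.0854] F [-3.1 15.4 12. ]
shift [ 0.0005  0.0002 -0.0001] turn [ 0.0018 -0.0072  0.0015]
```

Home: force rises to 15 N with no further movement, and the finger front is at jig x 37.5. I'll back off while holding the catch down, then let it rise.

Request:
step_hand(
  steps=[0.003, 0, 0, 0, 0, 0, 0.007, 0, 0, 0, 0, 0, 0.012, 0, 0, 0, 0, 0, 0.015, 0, 0, 0, 0, 0, 0.015, 0, 0, 0, 0, 0],
)

```text
clock: 7.25
tcp_pos: [0.5725, 0.0479, 0.0855]
orientation: [2.08, 2.349, 0.001]
contact_force: [1.1, -4.2, 9.6]
grip_width: 0.0122
gripper_force: 4.6
```

Request:
step_hand(
  steps=[0, 0, -0.003, 0, 0, 0, 0, 0, -0.007, 0, 0, 0, 0, 0, -0.012, 0, 0, 0, 0, 0, -0.018, 0, 0, 0, 0, 0, -0.03, 0, 0, 0],
)

```text
clock: 7.75
tcp_pos: [0.57, 0.05, 0.1138]
orientation: [-2.079, -2.352, 0.003]
contact_force: [-0.4, -0.2, -0.2]
grip_width: 0.0119
gripper_force: 0.0
```

Request:
step_hand(
  steps=[0, 0, -0.04, 0, 0, 0, 0, 0, -0.08, 0, 0, 0, 0, 0, -0.12, 0, 0, 0, 0, 0, -0.15, 0, 0, 0, 0, 0, -0.17, 0, 0, 0],
)

```text
clock: 8.25
tcp_pos: [0.5712, 0.0501, 0.287]
orientation: [2.08, 2.354, 0.004]
contact_force: [0.2, -0.1, -0.4]
grip_width: 0.012
gripper_force: 0.0
```

Request:
step_hand(
  steps=[0.045, 0, 0, 0, 0, 0, 0.09, 0, 0, 0, 0, 0, 0.135, 0, 0, 0, 0, 0, 0.18, 0, 0, 0, 0, 0, 0.18, 0, 0, 0, 0, 0],
)

```text
clock: 8.75
tcp_pos: [0.5462, 0.2371, 0.284]
orientation: [-2.064, -2.363, -0.002]
contact_force: [-0.3, 1.0, -0.6]
grip_width: 0.0124
gripper_force: 0.0
```

Run:
```python
from tri import *
from bench import grab_frame
goal(26,0,.0855)
p,d=grab_frame("top");a=p[145:215,235:345]
p,d=grab_frame("side");b=p[125:215,250:365]
f=lambda x,k:cv2.resize(x,k,interpolation=cv2.INTER_CUBIC)
cv2.imwrite("pics/m2.png",np.vstack([f(a,(460,293)),f(b,(460,300))]))
p,d=grab_frame("wrist");cv2.imwrite("pics/w2.png",p)
```

```text
t 8.75 tcp jig [-171.1   -2.8] [0.5462 0.2371 0.284 ] F [-0.3  1.  -0.6]
shift [-0.1979  0.0015  0.1977] turn [-0.0016 -0.0038  0.0083]
```

View pics/m2.png

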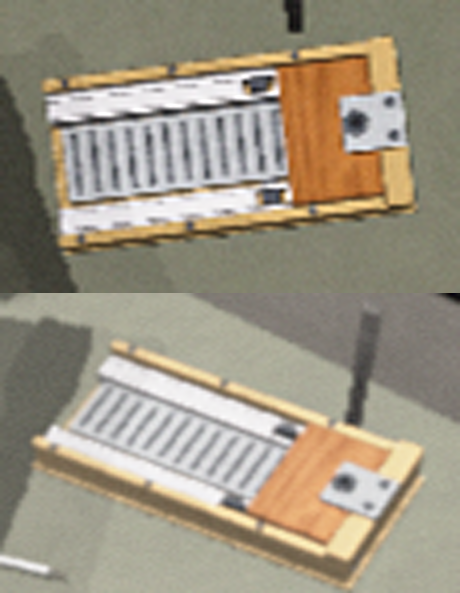

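The blank sits flat and home against the stop, with both teeth standing up behind it at (258,83) and (270,195) in the upper crop. The robot is clear, so I'm handing in.

```bash
python3 -c "from bench import r;print(r.hand_in())"
```

```text
the job is handed in; nothing more can be done
None
```

The blank is home against the end stop with the catch sprung up behind it, the robot was clear of everything, and the job was handed in at about 9 s on the robot's clock.

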